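Put the round press punches away in their holders

ROBOT

A 6-joint arm with a two-finger parallel gripper is mounted at the origin on the work surface. World frame = base frame: x ahead of the robot, y to its left, z up, the work surface at z = 0. Lengths are in m, angles in rad, forces in N, time in s.
With the tool pointing down it reaches from about 0.35 to 0.975 m from the base axis. Payload 4.9 kg.
Tool frame: the origin (TCP) lies midway between the tips of the shut fingers; the grasp point (between the pads) lies 19 mm behind it; z points along the fingers, y is the line along which they close (so a half turn about z gives the same grasp; the last joint's range is limited). The gripper opens to 85 mm and grips with 20 to 120 N. Pads are 22 mm wide; open, the fingers measure 114 mm over their backs; the gripper's body (76 mm by 85 mm) begins 54 mm behind the grasp point. The pads swing forward as they close: fully open they stand 13 mm farther back than shut.
Start: joints at [-1.353, 0.053, 1.613, -0, 1.476, -0.119], TCP at [0.207, -0.59, 0.231] pointing down, gripper open.
Joint ranges: [-3.01, 3.01], [-1.01, 2.22], [0.06, 2.58], [-1.02, 4.17], [0.09, 2.62], [-3.14, 3.14]. Speed limits (rad/s): [2.57, 2.57, 3.14, 3.14, 3.14, 3.14].

INTERFACE

Orientations are given as a unit quaternion [w, x, y, z].
In Python, from plant import manip gives the robot as it stands.
- The arm moves only by the tool move_arm, never from a script. Its argument "increments" is one flat list of numbers, 5 for each row, row after row: the shift along the tool's x, y, z in mm, then the turn about the tool's z in rad, then the opening, from 0 (shut) to 1 (fully open). In form: [tx, ty, tz, spin, jaw, tx, ty, tz, spin, jaw, ...]. A call has 1 to 8 rows; each row shifts and turns the commanded pose from where the row before left it, along the tool's axes as they then stand; what a row does not reach is not made up. A row lasts 1/12 s, in which the tool goes at most 41.7 mm and 7.16 degrees, less where a joint would pass 70% of its speed; a pose out of reach is approached as far as the arm can. A call with a gripper value outside its range is refused whole. The fingers move at their own pace and stop on an object; the grip force is fixed at half the most. Time passes only in rows, so rows that do not move let the fingers close. It gives the time, the measured TCP pose, the force, the opening and the grip force at its end, in the units of the state.
- manip.state(): the state, without advancing time (a new reading comes with each control period).
- manip.grab_frame(name): name is "scene" or "top"; returns a dict with "image" (400x640x3 uint8, blue, green, red), "fov_y" (degrees; the focal length in pixels is half the picture's height over the tangent of half this angle, whatever the lens; pixels are square), "cx", "cy" (the principal point, pixels), "eye" and "rotation" of the camera in the world. Camera axes: x right, y down, z forward; pixel columns grow to the right and rows downward; lengths in m; the calibration is good to about 2 mm. A picture is of the moment at which its call begins. There is no depth.
- manip.job_done(): hands the job in; it is judged then, once.
The state is a dict: "time": time; "joint_pos": joint angles; "joint_vel": joint speeds; "joint_efforts": joint torques, N m; "tool_pos": TCP position; "tool_rot": TCP orientation; "contact_force": force on the tool from outside, world axes, zero at the start; "ft_torque": the same for the moment, N m; "gripper_width": opening from 0.0 (shut) to 1.0 (fully open); "grasp_force": force on a finger pad.
Only numpy, scipy, OpenCV 4.12 (cv2) and the standard library are available. Lean on these libraries where they do the work, as an engineer would, in place of code of your own. Each camera call takes 0.05 s, during which the arm holds its last target. There are 200 camera calls.

TASK

The press is being changed over: put away the four round-flanged steel punches, each standing upright on the floor of the white round holder of its own size rank (smallest punch in the smallest holder, second smallest in the second smallest, and so on up to the largest). Set each one down gently, do not drop it. Leave the two square-flanged punches standing where they are.

Things in the scene. Friction and masses are not known exactly. Their poses are not given: they have to be found in the camera images.
- punch_s: Loose turned-steel press punch with a ROUND flange, the smallest of the four round ones: flange 34 mm diameter and 10 mm thick, standing flange down; from it rises a plain round shank 24 mm in diameter (28 mm at its root) up to 66 mm above the underside, its top 4 mm chamfered. About 0.24 kg (0.8 to 1.3 times). Origin: centre of the underside; z up along the shank. Grip the shank.
- punch_m: Loose turned-steel press punch with a ROUND flange, the second smallest of the four round ones: flange 48 mm diameter and 10 mm thick, standing flange down; from it rises a plain round shank 24 mm in diameter (28 mm at its root) up to 66 mm above the underside, its top 4 mm chamfered. About 0.30 kg (0.8 to 1.3 times). Origin: centre of the underside; z up along the shank. Grip the shank.
- punch_l: Loose turned-steel press punch with a ROUND flange, the second largest of the four round ones: flange 62 mm diameter and 10 mm thick, standing flange down; from it rises a plain round shank 24 mm in diameter (28 mm at its root) up to 66 mm above the underside, its top 4 mm chamfered. About 0.38 kg (0.8 to 1.3 times). Origin: centre of the underside; z up along the shank. Grip the shank.
- punch_xl: Loose turned-steel press punch with a ROUND flange, the largest of the four round ones: flange 76 mm diameter and 10 mm thick, standing flange down; from it rises a plain round shank 24 mm in diameter (28 mm at its root) up to 66 mm above the underside, its top 4 mm chamfered. About 0.52 kg (0.8 to 1.3 times). Origin: centre of the underside; z up along the shank. Grip the shank.
- holder_s: White plastic holder, a shallow round dish fixed to the bench, the smallest of the four: inner diameter 50 mm, outer 60 mm, rim 14 mm high, inner floor 4 mm above the bench. Empty at the start. Origin: centre of its underside, on the bench; z up.
- holder_m: White plastic holder, a shallow round dish fixed to the bench, the second smallest of the four: inner diameter 64 mm, outer 74 mm, rim 14 mm high, inner floor 4 mm above the bench. Empty at the start. Origin: centre of its underside, on the bench; z up.
- holder_l: White plastic holder, a shallow round dish fixed to the bench, the second largest of the four: inner diameter 78 mm, outer 88 mm, rim 14 mm high, inner floor 4 mm above the bench. Empty at the start. Origin: centre of its underside, on the bench; z up.
- holder_xl: White plastic holder, a shallow round dish fixed to the bench, the largest of the four: inner diameter 92 mm, outer 102 mm, rim 14 mm high, inner floor 4 mm above the bench. Empty at the start. Origin: centre of its underside, on the bench; z up.
- square_a: Loose steel punch with a SQUARE flange 46 x 46 mm, 10 mm thick, and the same shank as the round ones (24 mm diameter, top at 66 mm), about 0.36 kg, standing on the bench; not to be moved. Origin: centre of the underside; z up. The two square ones are alike. Nothing among the punches and holders is taller than 66 mm; the other clutter between them is under 20 mm high.
- square_b: Loose steel punch with a SQUARE flange 46 x 46 mm, 10 mm thick, and the same shank as the round ones (24 mm diameter, top at 66 mm), about 0.36 kg, standing on the bench; not to be moved. Origin: centre of the underside; z up. The two square ones are alike. Nothing among the punches and holders is taller than 66 mm; the other clutter between them is under 20 mm high.
Mind the look-alikes: they are no part of the job. Leave any brown look-alike of the punch_l alone.

How it is judged:
By the outcome, as a careful person would: the job done as asked, in the order asked, and still so for the second after the job is handed in, with the robot touching nothing.
It also fails if it takes over 112 s, if anything falls off the work surface, if the arm or the gripper's body presses on something with over 40 N, if the wrist force passes 120 N, or if a joint passes its speed limit or range.

## Working session

There is one attempt and no reset: what is moved stays moved. The work goes in short steps, Python scripts to look and compute and a tool call to move; the robot and the scene stay as the last step left them, time stands still between calls to the robot, and variables do not carry over. Pictures are saved under pics/ and viewed, at most 14 in all, crops included, and the job is handed in when it is done.

Besides the shell and the picture viewer there is one more tool, called after "Call:" as a command line: name --argument value ..., lists and objects as JSON in quotes. move_arm: Moves the arm, as the interface text tells. Its arguments: {"type":"object","properties":{"increments":{"type":"array"}},"required":["increments"]}

```bash
mkdir -p pics; python3 - <<'E'
from plant import manip
import cv2,json
for n in("top","scene"):
    f=manip.grab_frame(n); cv2.imwrite(f"pics/{n}0.png",f["image"]); print(n,{k:(v.tolist() if hasattr(v,'tolist') else v) for k,v in f.items() if k!="image"})
print(manip.state())
E
```

```text
top {'fov_y': 43.012899807096076, 'cx': 326.4237946822594, 'cy': 191.516714923955, 'eye': [0.2176574732455494, -0.023691136126699583, 1.5344452577530823], 'rotation': [-0.054673597280581306, 0.7138669863165226, -0.6954215511786681, 0.061592124204493226]}
scene {'fov_y': 47.283118982270224, 'cx': 315.97298249297904, 'cy': 199.3133071596181, 'eye': [1.3418906130327735, 0.40145904613398836, 0.9736216049255609], 'rotation': [-0.20654346421496042, 0.4790973968436548, 0.7838622483450733, -0.3366978725016294]}
{'time': 0.1, 'joint_pos': array([-1.35301278e+00,  5.33126935e-02,  1.61415492e+00,  3.44318574e-06,
        1.47600773e+00, -1.18986939e-01]), 'joint_vel': array([ 0.00094003, -0.00205303, -0.00348896, -0.00182385, -0.00084261,
        0.00085642]), 'joint_efforts': array([ 1.18174128e-03, -3.94901526e+01, -3.71363068e+01,  2.89287834e-05,
        3.89887151e-03,  1.21625717e-05]), 'tool_pos': array([ 0.20641154, -0.58933313,  0.23017347]), 'tool_rot': array([-9.40281934e-04,  9.85856261e-01,  1.67590414e-01, -4.47703482e-05]), 'contact_force': array([-0.05060654, -0.25725847, -0.35193468]), 'ft_torque': array([ 0.00265375, -0.04774665,  0.0331048 ]), 'grasp_force': 0.0, 'gripper_width': 1.0007593927447196}
```

View pics/top0.png

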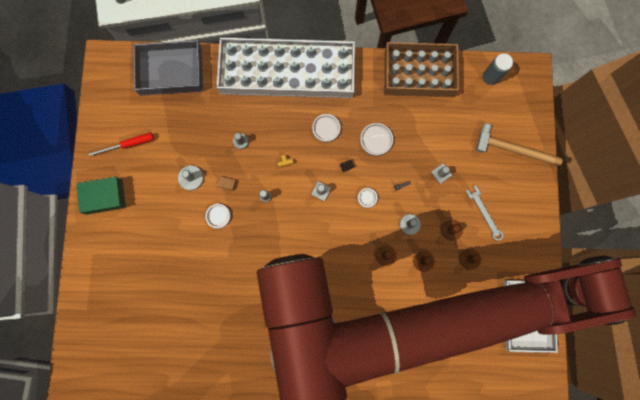

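View pics/scene0.png

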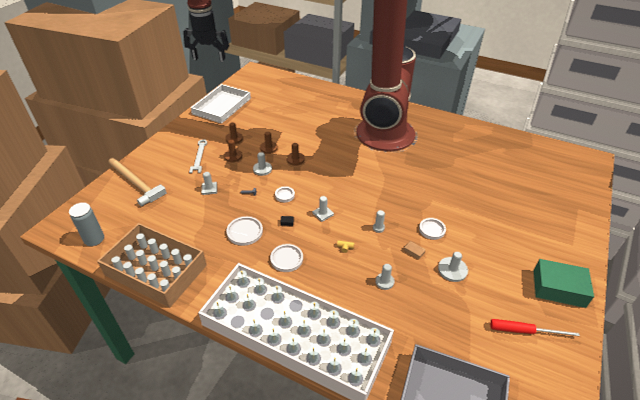

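The top view shows steel punches at (240,140), (190,177), (265,195), (321,190), (443,173) and (410,224). The brown look-alikes are at (385,255), (424,260), (452,228) and (470,258). The holders are at (327,128), (377,140), (368,198) and (218,216). Next I'll zoom in and measure.

```bash
cat > h.py <<'E'
import numpy as np,cv2
from scipy.spatial.transform import Rotation as R
from plant import manip
class Cam:
    def __init__(s,n):
        f=manip.grab_frame(n); s.im=f["image"]; s.f=s.im.shape[0]/2/np.tan(np.radians(f["fov_y"])/2)
        s.c=np.array([f["cx"],f["cy"]]); s.e=np.array(f["eye"]); q=np.array(f["rotation"]); s.R=R.from_quat(np.r_[q[1:],q[0]]).as_matrix()
    def ray(s,uv): return s.R@np.r_[(np.array(uv)-s.c)/s.f,1]
    def onz(s,uv,z): d=s.ray(uv); return (s.e+d*(z-s.e[2])/d[2])[:2]
    def px(s,p): q=s.R.T@(np.array(p)-s.e); return s.c+s.f*q[:2]/q[2]
def zoom(im,x,y,w,h,k): return cv2.resize(im[y:y+h,x:x+w],None,fx=k,fy=k,interpolation=cv2.INTER_CUBIC)
E
python3 - <<'E'
from h import *
t=Cam("top"); s=Cam("scene")
print(t.R.round(2).tolist(), t.f)
# sanity: same things in both views
for a,b in(((327,128),(286,258)),((377,140),(245,231)),((368,198),(285,195)),((218,216),(432,229))):
    print(t.onz(a,.01).round(4),s.onz(b,.01).round(4))
print("tcp px",t.px(manip.state()["tool_pos"]),s.px(manip.state()["tool_pos"]))
cv2.imwrite("pics/tz.png",zoom(t.im,170,105,160,130,5)[:600])
cv2.imwrite("pics/tz2.png",zoom(t.im,320,110,160,120,5))
E
```

```text
[[0.03, -0.99, 0.16], [-1.0, -0.03, -0.01], [0.01, -0.16, -0.99]] 507.5620132400695
[ 0.6713 -0.0322] [ 0.6784 -0.0278]
[ 0.6372 -0.1881] [ 0.6461 -0.1811]
[ 0.4545 -0.1624] [ 0.463  -0.1549]
[0.3874 0.2892] [0.3946 0.292 ]
tcp px [542.96873184 285.92645742] [209.6999101  63.6134434]
```

View pics/tz.png

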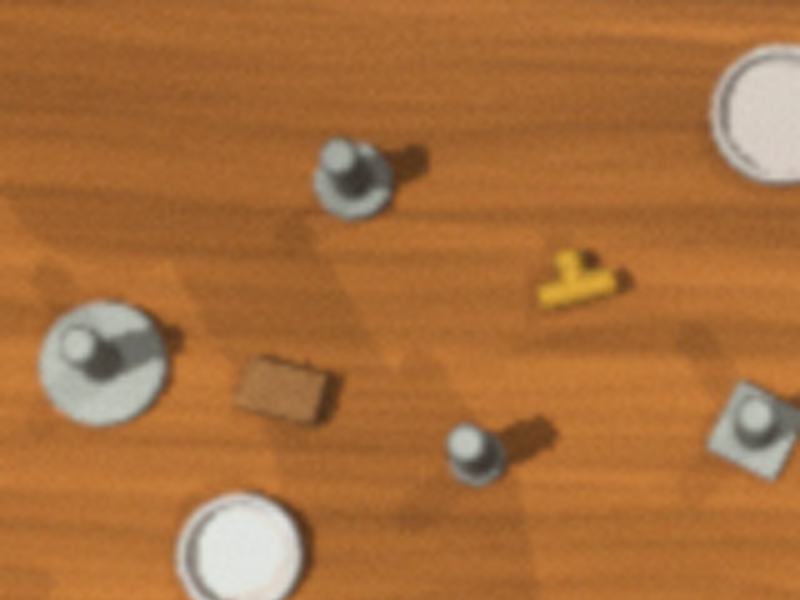

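View pics/tz2.png

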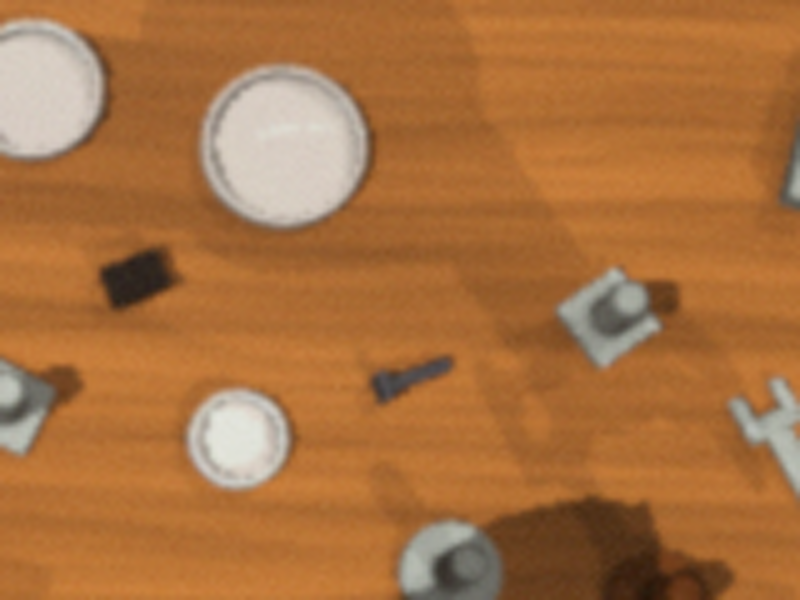

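The sizes settle the assignment. Punches: (190,177) is XL, (410,224) L, (240,140) M and (265,195) S. Holders: (377,140) is XL, (327,128) L, (218,216) M and (368,198) S. The square ones at (321,190) and (443,173) and the four brown ones around (385–470, 228–260) stay where they are. Next I'll take precise fits in both views.

```bash
cat >> h.py <<'E'
def blob(cam,uv,thr=95,r=28):
    """low-saturation blob containing/nearest uv, at 4x -> contour points in pixels"""
    u,v=map(int,uv); x0,y0=u-r,v-r
    z=zoom(cam.im,x0,y0,2*r,2*r,4); hsv=cv2.cvtColor(z,cv2.COLOR_BGR2HSV)
    m=((hsv[...,1]<thr)&(hsv[...,2]>50)).astype(np.uint8)*255
    cs,_=cv2.findContours(m,cv2.RETR_EXTERNAL,cv2.CHAIN_APPROX_NONE)
    cs=[c for c in cs if cv2.contourArea(c)>200]
    c=min(cs,key=lambda c:-cv2.pointPolygonTest(c,(4.*r,4.*r),True))
    return (c[:,0,:]+.5)/4-.5+[x0,y0]
def circ(P,rad,tol=.003,it=1500):
    """RANSAC circle of known radius on plane points; returns centre, radius, inlier share"""
    g=np.random.default_rng(0); best=(0,)
    for _ in range(it):
        a=P[g.choice(len(P),3,False)]; A=np.c_[2*a,np.ones(3)]
        if abs(np.linalg.det(A))<1e-9: continue
        s=np.linalg.solve(A,(a**2).sum(1)); rr=np.sqrt(max(0,s[2]+s[:2]@s[:2]))
        if abs(rr-rad)>.004: continue
        i=abs(np.hypot(*(P-s[:2]).T)-rr)<tol
        if i.sum()>best[0]: best=(i.sum(),i)
    if best[0]==0: return None
    Q=P[best[1]]; s=np.linalg.lstsq(np.c_[2*Q,np.ones(len(Q))],(Q**2).sum(1),rcond=None)[0]
    return s[:2].round(4),round(float(np.sqrt(s[2]+s[:2]@s[:2])),4),round(best[0]/len(P),2)
E
python3 - <<'E'
from h import *
t=Cam("top"); s=Cam("scene")
H=dict(xl=((377,140),(245,231),.051),l=((327,128),(286,258),.044),m=((218,216),(432,229),.037),s=((368,198),(285,195),.030))
P=dict(xl=((190,177),(453,268),.038),l=((410,224),(262,167),.031),m=((240,140),(385,280),.024),s=((265,195),(379,227),.017))
for n,D,z in(("H",H,.014),("P",P,.010)):
  for k,(a,b,r) in D.items():
    o=[]
    for c,uv in((t,a),(s,b)):
        try:
            p=blob(c,uv); o.append(circ(np.array([c.onz(q,z) for q in p]),r))
        except Exception as e: o.append(repr(e))
    print(n,k,o)
cv2.imwrite("pics/sz.png",zoom(s.im,190,120,290,210,2.7))
E
```

```text
H xl [(array([ 0.64  , -0.1855]), 0.0519, np.float64(1.0)), (array([ 0.6467, -0.1832]), 0.0547, np.float64(0.97))]
H l [(array([ 0.6719, -0.0292]), 0.0449, np.float64(1.0)), (array([ 0.6779, -0.027 ]), 0.047, np.float64(1.0))]
H m [(array([0.3882, 0.29  ]), 0.038, np.float64(1.0)), (array([0.3945, 0.2914]), 0.0412, np.float64(0.91))]
H s [(array([ 0.4559, -0.1595]), 0.0308, np.float64(1.0)), (array([ 0.4633, -0.1577]), 0.0342, np.float64(0.77))]
P xl [(array([0.504 , 0.3811]), 0.0385, np.float64(1.0)), (array([0.5084, 0.3817]), 0.0402, np.float64(0.82))]
P l [(array([ 0.3786, -0.2891]), 0.031, np.float64(1.0)), (array([ 0.384 , -0.2875]), 0.0339, np.float64(0.62))]
P m [(array([0.6238, 0.2355]), 0.0246, np.float64(0.98)), (array([0.6275, 0.2357]), 0.0255, np.float64(0.66))]
P s [(array([0.4535, 0.1523]), 0.0176, np.float64(0.98)), (array([0.458 , 0.1524]), 0.0185, np.float64(0.46))]
```

View pics/sz.png

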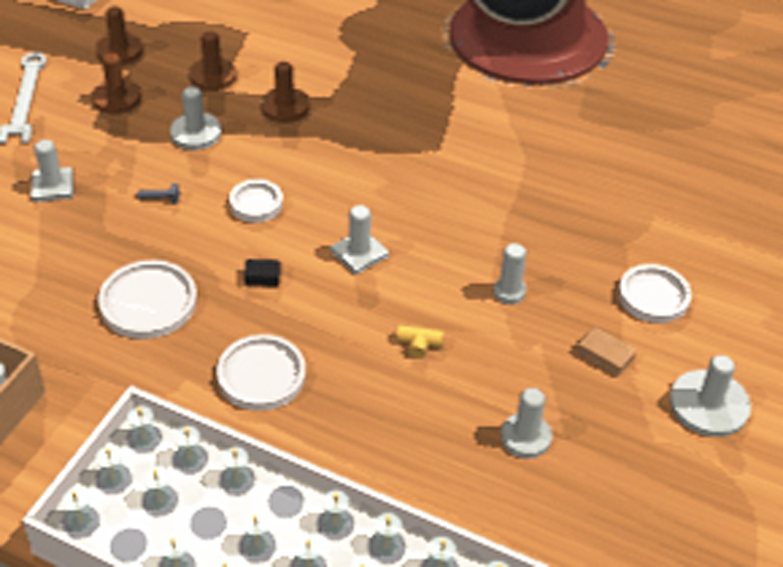

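The zoomed scene view confirms it: round flanges at zoomed pixels (510,292) S, (527,435) M, (195,132) L and (710,402) XL. The squares are at (52,185) and (360,250), and the brown ones are apart, near (115–285, 50–105). The choice holds. I'll go S, M, L, XL, first squaring the tool to the world axes and moving towards S.

Call:
move_arm --increments '[0, 0, 0, 0.112, 1, 0, 0, 0, 0.112, 1, 0, 0, 0, 0.113, 1, 11.3, -33.8, 0, 0, 1, 11.3, -33.8, 0, 0, 1, 11.3, -33.8, 0, 0, 1, 11.3, -33.8, 0, 0, 1, 11.3, -33.8, 0, 0, 1]'

```text
time: 0.97
tool_pos: [0.2633, -0.4193, 0.2311]
tool_rot: [-0.0, 1.0, -0.0, 0.0]
contact_force: [0.4, -0.7, 0.5]
gripper_width: 0.999
grasp_force: 0.0
```

Call:
move_arm --increments '[11.3, -33.8, 0, 0, 1, 11.3, -33.8, 0, 0, 1, 11.3, -33.8, 0, 0, 1, 11.3, -33.8, 0, 0, 1, 11.3, -33.8, 0, 0, 1, 11.3, -33.8, 0, 0, 1, 11.3, -33.8, 0, 0, 1, 11.3, -33.8, 0, 0, 1]'

```text
time: 1.63
tool_pos: [0.3536, -0.1489, 0.2315]
tool_rot: [0.0, 1.0, -0.0, 0.0]
contact_force: [0.7, -0.9, 0.9]
gripper_width: 1.0
grasp_force: 0.0
```

Call:
move_arm --increments '[11.3, -33.8, 0, 0, 1, 11.3, -33.8, 0, 0, 1, 11.3, -33.8, 0, 0, 1, 11.3, -33.8, 0, 0, 1, 11.3, -33.8, 0, 0, 1, 11.3, -33.8, 0, 0, 1, 11.3, -33.8, 0, 0, 1, 11.3, -33.8, 0, 0, 1]'

```text
time: 2.3
tool_pos: [0.4441, 0.1219, 0.2315]
tool_rot: [0.0, 1.0, 0.0, 0.0]
contact_force: [0.3, -0.6, 0.7]
gripper_width: 1.001
grasp_force: 0.0
```

Call:
move_arm --increments '[11.3, -31.5, 0, 0, 1, 0, 0, 30, 0, 1, 0, 0, 35, 0, 1, 0, 0, 35, 0, 1, 0, 0, 0, 0, 1]'

```text
time: 2.72
tool_pos: [0.45, 0.1508, 0.1236]
tool_rot: [0.001, 1.0, 0.0, -0.007]
contact_force: [-1.5, -0.1, -1.5]
gripper_width: 0.998
grasp_force: 0.0
```

```bash
python3 - <<'E'
from h import *
s=Cam("scene"); t=Cam("top"); p=manip.state()["tool_pos"]; print(p,s.px(p),t.px(p))
a=zoom(s.im,330,140,100,110,5);b=zoom(t.im,215,140,100,110,5)
cv2.imwrite("pics/a1.png",cv2.resize(np.hstack([a,b]),(800,440)))
E
```

```text
[0.45433607 0.15123127 0.13053659] [382.72787488 195.64161539] [260.19560648 188.57895255]
```

View pics/a1.png

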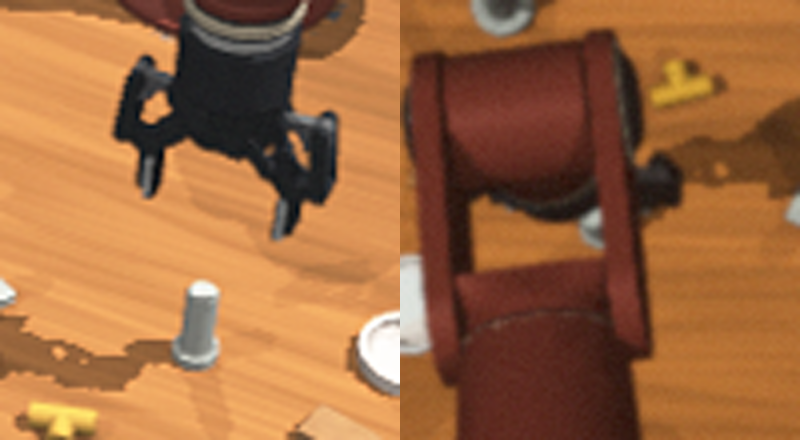

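The fingers straddle punch S in the scene view: tips near (367,187) and (400,199), punch top at (380,212). The midpoint agrees with the top-view position, so I'll descend and grip.

Call:
move_arm --increments '[0, -1, 30, 0, 1, 0, 0, 30, 0, 1, 0, 0, 25, 0, 1, 0, 0, 16, 0, 1, 0, 0, 0, 0, 1, 0, 0, 0, 0, 0, 0, 0, 0, 0, 0, 0, 0, 0, 0, 0]'

```text
time: 3.48
tool_pos: [0.4577, 0.1527, 0.0333]
tool_rot: [-0.0, 1.0, -0.0, 0.003]
contact_force: [0.5, 0.5, -0.2]
gripper_width: 0.604
grasp_force: 0.0
```

Call:
move_arm --increments '[0, 0, 0, 0, 0, 0, 0, 0, 0, 0, 0, 0, 0, 0, 0, 0, 0, 0, 0, 0, 0, 0, 0, 0, 0, 0, 0, 0, 0, 0]'

```text
time: 3.98
tool_pos: [0.4564, 0.1525, 0.0318]
tool_rot: [-0.0, 1.0, -0.0, 0.001]
contact_force: [-0.6, -0.4, 6.4]
gripper_width: 0.262
grasp_force: 58.6
```

Call:
move_arm --increments '[0, 0, -15, 0, 0, 0, 0, -25, 0, 0, 0, 0, -25, 0, 0, 0, 0, -20, 0, 0, 0, 0, 0, 0, 0]'

```text
time: 4.4
tool_pos: [0.4581, 0.1529, 0.1197]
tool_rot: [-0.001, 1.0, -0.0, 0.004]
contact_force: [0.8, 0.6, -2.0]
gripper_width: 0.264
grasp_force: 59.2
```

Call:
move_arm --increments '[0.4, 20, 0, 0, 0, 0.4, 36, 0, 0, 0, 0.4, 38, 0, 0, 0, 0.4, 38, 0, 0, 0, 0.4, 38, 0, 0, 0, 0.4, 38, 0, 0, 0, 0, 38, 0, 0, 0, 0, 34, 0, 0, 0]'

```text
time: 5.07
tool_pos: [0.4562, -0.1293, 0.1133]
tool_rot: [-0.0, 1.0, -0.0, -0.001]
contact_force: [1.8, 1.3, -1.6]
gripper_width: 0.265
grasp_force: 59.3
```

Call:
move_arm --increments '[0, 22, 0, 0, 0, 0, 10, 0, 0, 0, 0, 0, 0, 0, 0, 0, 0, 0, 0, 0]'

```text
time: 5.4
tool_pos: [0.4569, -0.1589, 0.1139]
tool_rot: [-0.001, 1.0, -0.0, -0.001]
contact_force: [0.1, 1.0, -2.3]
gripper_width: 0.26
grasp_force: 59.3
```

```bash
python3 - <<'E'
from h import *
s=Cam("scene"); p=manip.state(); print(p["tool_pos"],p["gripper_width"],p["contact_force"])
cv2.imwrite("pics/a2.png",zoom(s.im,225,120,120,100,6))
E
```

```text
[ 0.45705308 -0.15837342  0.11411781] 0.26477268284783384 [-0.46792895 -0.04066736 -1.98044051]
```

View pics/a2.png

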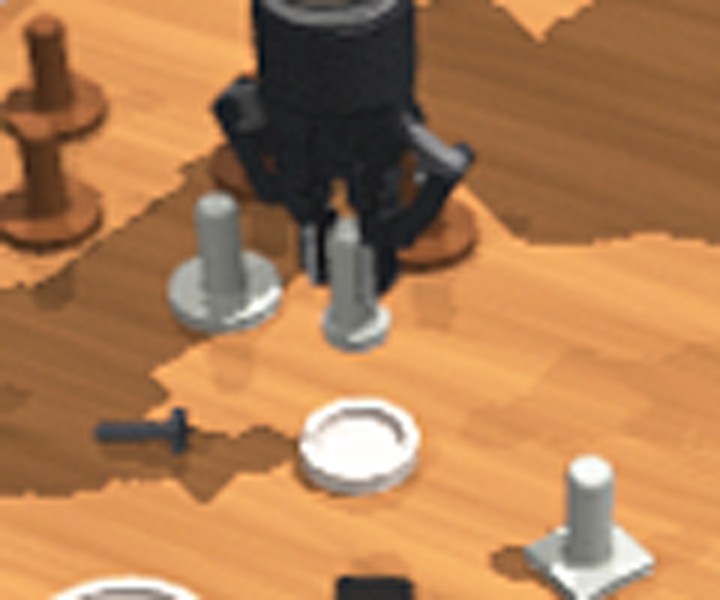

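Punch S is held upright just behind and above its holder in the image: flange at crop (355,330), holder at (358,445). I'll lower it gently.

Call:
move_arm --increments '[0, 1, 20, 0, 0, 0, 0, 28, 0, 0, 0, 0, 16, 0, 0, 0, 0, 8, 0, 0, 0, 0, 4, 0, 0, 0, 0, 2, 0, 0, 0, 0, 1.5, 0, 0, 0, 0, 0, 0, 0]'

```text
time: 6.12
tool_pos: [0.4584, -0.1607, 0.0368]
tool_rot: [0.0, 1.0, 0.0, 0.001]
contact_force: [-0.4, 0.7, -2.6]
gripper_width: 0.267
grasp_force: 59.4
```

Call:
move_arm --increments '[0, 0, 0, 0, 0, 0, 0, 0.5, 0, 0, 0, 0, 0.5, 0, 0, 0, 0, 0, 0, 0]'

```text
time: 6.45
tool_pos: [0.4583, -0.161, 0.0358]
tool_rot: [0.0, 1.0, -0.0, 0.001]
contact_force: [-0.7, 0.1, 2.1]
gripper_width: 0.265
grasp_force: 59.7
```

Contact: the force rose from −2.5 to +2.1 N. Release, check with the camera, then raise and go to M.

Call:
move_arm --increments '[0, 0, 0, 0, 0.4, 0, 0, 0, 0, 0.6, 0, 0, 0, 0, 1, 0, 0, 0, 0, 1, 0, 0, 0, 0, 1, 0, 0, 0, 0, 1, 0, 0, -10, 0, 1, 0, 0, -20, 0, 1]'

```text
time: 7.12
tool_pos: [0.4555, -0.1595, 0.0629]
tool_rot: [-0.001, 1.0, -0.0, -0.003]
contact_force: [-0.3, 0.5, -0.0]
gripper_width: 1.004
grasp_force: 0.0
```

Call:
move_arm --increments '[0, 0, -35, 0, 1, 0, 0, -35, 0, 1, 0, 0, 0, 0, 1]'

```text
time: 7.37
tool_pos: [0.462, -0.1629, 0.1438]
tool_rot: [0.003, 1.0, -0.0, 0.006]
contact_force: [1.1, -0.1, 0.5]
gripper_width: 1.001
grasp_force: 0.0
```

```bash
python3 - <<'E'
from h import *
s=Cam("scene"); p=manip.state(); print(p["tool_pos"],p["gripper_width"],p["contact_force"])
cv2.imwrite("pics/a3.png",zoom(s.im,225,120,120,100,6))
E
```

```text
[ 0.46074511 -0.16222453  0.1407107 ] 1.003202819674717 [-0.23516067  0.4699932  -0.00240761]
```

View pics/a3.png

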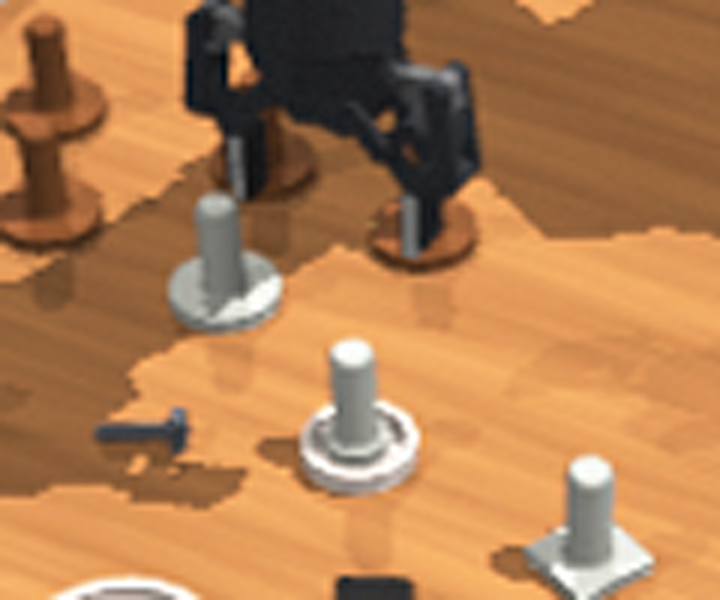

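Punch S stands in its holder (crop (355,440)). Now punch M.

Call:
move_arm --increments '[8, -18, 0, 0, 1, 15.5, -36.5, 0, 0, 1, 15.5, -36.5, 0, 0, 1, 15.5, -36.5, 0, 0, 1, 15.5, -36.5, 0, 0, 1, 15.5, -36.5, 0, 0, 1, 15.5, -36.5, 0, 0, 1, 15.5, -36.5, 0, 0, 1]'

```text
time: 8.08
tool_pos: [0.5739, 0.1149, 0.134]
tool_rot: [0.0, 1.0, 0.0, -0.001]
contact_force: [-0.2, 0.2, 0.6]
gripper_width: 1.001
grasp_force: 0.0
```

Call:
move_arm --increments '[15.5, -36.5, 0, 0, 1, 15.5, -36.5, 0, 0, 1, 13, -32, 0, 0, 1, 7, -17.5, 0, 0, 1, 0, 0, 0, 0, 1, 0, 0, 0, 0, 1, 0, 0, 0, 0, 1]'

```text
time: 8.67
tool_pos: [0.6245, 0.2347, 0.1339]
tool_rot: [0.0, 1.0, -0.0, -0.001]
contact_force: [-0.0, 0.2, -0.3]
gripper_width: 0.999
grasp_force: 0.0
```

Call:
move_arm --increments '[0, -1, 25, 0, 1, 0, 0, 32, 0, 1, 0, 0, 28, 0, 1, 0, 0, 14, 0, 1, 0, 0, 5, 0, 1, 0, 0, 0, 0, 1, 0, 0, 0, 0, 0, 0, 0, 0, 0, 0]'

```text
time: 9.33
tool_pos: [0.6269, 0.2365, 0.0334]
tool_rot: [-0.0, 1.0, -0.0, 0.002]
contact_force: [-0.2, 0.8, 1.1]
gripper_width: 0.749
grasp_force: 0.0
```

Call:
move_arm --increments '[0, 0, 0, 0, 0, 0, 0, 0, 0, 0, 0, 0, 0, 0, 0, 0, 0, 0, 0, 0, 0, 0, 0, 0, 0, 0, 0, 0, 0, 0, 0, 0, 0, 0, 0, 0, 0, 0, 0, 0]'

```text
time: 10.0
tool_pos: [0.626, 0.2364, 0.0321]
tool_rot: [-0.0, 1.0, -0.0, 0.001]
contact_force: [-1.1, -2.4, 5.3]
gripper_width: 0.266
grasp_force: 58.8
```

Call:
move_arm --increments '[0, 0, -12, 0, 0, 0, 0, -24, 0, 0, 0, 0, -28, 0, 0, 0, 0, -16, 0, 0, 0, 0, -5, 0, 0, 0, 0, 0, 0, 0, 0, 0, 0, 0, 0]'

```text
time: 10.58
tool_pos: [0.6242, 0.2362, 0.1143]
tool_rot: [0.0, 1.0, -0.0, -0.001]
contact_force: [-0.5, -0.1, -3.9]
gripper_width: 0.262
grasp_force: 59.2
```

Call:
move_arm --increments '[-18, -4, 0, 0, 0, -34, -8, 0, 0, 0, -38, -9, 0, 0, 0, -38, -9, 0, 0, 0, -38, -9, 0, 0, 0, -34, -8, 0, 0, 0, -24, -5, 0, 0, 0, -12, -2, 0, 0, 0]'

```text
time: 11.25
tool_pos: [0.3845, 0.2899, 0.1126]
tool_rot: [0.001, 1.0, 0.001, -0.003]
contact_force: [0.2, -0.6, -4.5]
gripper_width: 0.259
grasp_force: 59.2
```

Call:
move_arm --increments '[0, 0, 0, 0, 0, 0, 0, 20, 0, 0, 0, 0, 28, 0, 0, 0, 0, 16, 0, 0, 0, 0, 8, 0, 0, 0, 0, 4, 0, 0, 0, 0, 2, 0, 0, 0, 0, 0, 0, 0]'

```text
time: 11.92
tool_pos: [0.39, 0.2905, 0.0381]
tool_rot: [-0.0, 1.0, -0.0, 0.0]
contact_force: [0.6, 0.1, -3.4]
gripper_width: 0.266
grasp_force: 59.3
```

Call:
move_arm --increments '[0, 0, 0.5, 0, 0, 0, 0, 0, 0, 0, 0, 0, 0, 0, 0]'

```text
time: 12.17
tool_pos: [0.3899, 0.2908, 0.0383]
tool_rot: [-0.0, 1.0, -0.0, 0.001]
contact_force: [0.6, -0.4, -3.6]
gripper_width: 0.26
grasp_force: 59.3
```

Call:
move_arm --increments '[0, 0, 1, 0, 0, 0, 0, 1, 0, 0, 0, 0, 0.5, 0, 0, 0, 0, 0, 0, 0, 0, 0, 0, 0, 0]'

```text
time: 12.58
tool_pos: [0.3898, 0.2906, 0.036]
tool_rot: [-0.0, 1.0, -0.0, 0.0]
contact_force: [-3.0, -2.1, 5.4]
gripper_width: 0.263
grasp_force: 60.1
```

Call:
move_arm --increments '[0, 0, 0, 0, 0.4, 0, 0, 0, 0, 0.6, 0, 0, 0, 0, 1, 0, 0, 0, 0, 1, 0, 0, 0, 0, 1, 0, 0, 0, 0, 1, 0, 0, -10, 0, 1, 0, 0, -20, 0, 1]'

```text
time: 13.25
tool_pos: [0.3872, 0.2893, 0.0629]
tool_rot: [0.001, 1.0, -0.0, -0.003]
contact_force: [0.6, 0.6, 0.1]
gripper_width: 0.998
grasp_force: 0.0
```

Call:
move_arm --increments '[0, 0, -34, 0, 1, 0, 0, -34, 0, 1, 10, 18, 0, 0, 1, 15, 36, 0, 0, 1, 15, 36, 0, 0, 1, 5, 38, 0, 0, 1, 0, 38, 0, 0, 1, 0, 38, 0, 0, 1]'

```text
time: 13.92
tool_pos: [0.4344, 0.0848, 0.1338]
tool_rot: [0.0, 1.0, 0.0, 0.001]
contact_force: [0.5, -1.0, -0.1]
gripper_width: 1.002
grasp_force: 0.0
```

Call:
move_arm --increments '[0, 38, 0, 0, 1, 0, 38, 0, 0, 1, 0, 38, 0, 0, 1, 0, 38, 0, 0, 1, 0, 38, 0, 0, 1, -5, 38, 0, 0, 1, -15, 36, 0, 0, 1, -15, 36, 0, 0, 1]'

```text
time: 14.58
tool_pos: [0.3987, -0.2156, 0.1339]
tool_rot: [0.0, 1.0, -0.0, 0.001]
contact_force: [-0.4, -0.5, -0.4]
gripper_width: 0.998
grasp_force: 0.0
```

```bash
python3 - <<'E'
from h import *
t=Cam("top"); s=Cam("scene"); p=manip.state(); print(p["tool_pos"],p["gripper_width"],p["contact_force"])
a=zoom(t.im,190,110,80,130,4); b=zoom(s.im,385,190,100,130,4)
cv2.imwrite("pics/a4.png",np.hstack([a,b]))
E
```

```text
[ 0.39762152 -0.21803851  0.13399506] 1.001401128771057 [ 0.78339703  0.74736963 -0.18988172]
```

View pics/a4.png

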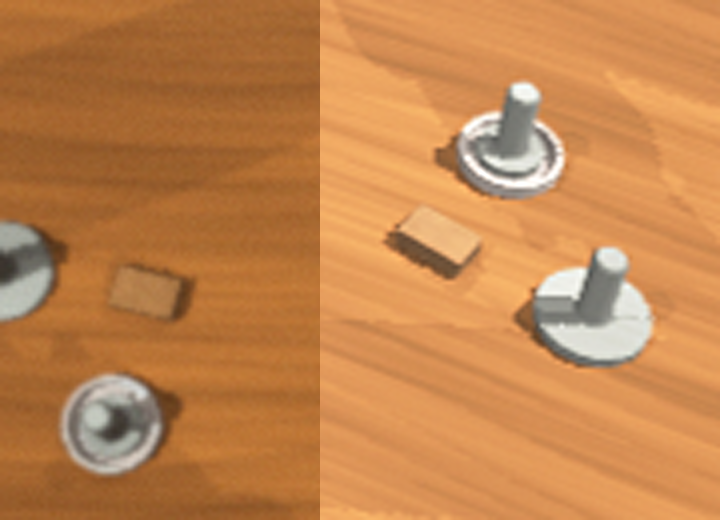

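Punch M stands in its holder (left crop (110,422), right crop (512,150)). Now punch L.

Call:
move_arm --increments '[-9, 36, 0, 0, 1, -6, 24, 0, 0, 1, -3.5, 13, 0, 0, 1, 0, 0, 0, 0, 1, 0, 0, 0, 0, 1, 0, 0, 0, 0, 1]'

```text
time: 15.18
tool_pos: [0.3809, -0.2854, 0.1327]
tool_rot: [-0.0, 1.0, 0.0, -0.0]
contact_force: [-1.2, -0.4, -0.0]
gripper_width: 0.999
grasp_force: 0.0
```

Call:
move_arm --increments '[-1, 3, 25, 0, 1, 0, 0, 32, 0, 1, 0, 0, 28, 0, 1, 0, 0, 13, 0, 1, 0, 0, 5, 0, 1, 0, 0, 0, 0, 1, 0, 0, 0, 0, 0, 0, 0, 0, 0, 0]'

```text
time: 15.85
tool_pos: [0.3808, -0.2902, 0.0315]
tool_rot: [0.001, 1.0, 0.0, 0.001]
contact_force: [-0.6, -0.2, 0.8]
gripper_width: 0.745
grasp_force: 0.0
```

Call:
move_arm --increments '[0, 0, 0, 0, 0, 0, 0, 0, 0, 0, 0, 0, 0, 0, 0, 0, 0, 0, 0, 0, 0, 0, 0, 0, 0, 0, 0, 0, 0, 0, 0, 0, 0, 0, 0, 0, 0, 0, 0, 0]'

```text
time: 16.52
tool_pos: [0.3802, -0.2901, 0.0309]
tool_rot: [0.0, 1.0, -0.0, 0.001]
contact_force: [-0.2, 2.4, 5.5]
gripper_width: 0.261
grasp_force: 59.4
```

Call:
move_arm --increments '[0, 0, -12, 0, 0, 0, 0, -24, 0, 0, 0, 0, -28, 0, 0, 0, 0, -18, 0, 0, 0, 0, -6, 0, 0, 0, 0, 0, 0, 0, 0, 0, 0, 0, 0]'

```text
time: 17.1
tool_pos: [0.3789, -0.2889, 0.1163]
tool_rot: [-0.001, 1.0, -0.0, -0.001]
contact_force: [0.0, 0.3, -4.3]
gripper_width: 0.259
grasp_force: 59.5
```

Call:
move_arm --increments '[11.7, -10.4, 0, 0, 0, 26.4, -23.4, 0, 0, 0, 26.4, -23.4, 0, 0, 0, 26.4, -23.4, 0, 0, 0, 26.4, -23.4, 0, 0, 0, 26.4, -23.4, 0, 0, 0, 26.4, -23.4, 0, 0, 0, 26.4, -23.4, 0, 0, 0]'

```text
time: 17.77
tool_pos: [0.5755, -0.1135, 0.1144]
tool_rot: [-0.001, 1.0, -0.0, -0.002]
contact_force: [0.3, -0.4, -3.8]
gripper_width: 0.262
grasp_force: 59.5
```

Call:
move_arm --increments '[26.4, -23.4, 0, 0, 0, 26.4, -23.4, 0, 0, 0, 23.5, -20.8, 0, 0, 0, 14.7, -13, 0, 0, 0, 5.8, -5.2, 0, 0, 0, 0, 0, 0, 0, 0, 0, 0, 0, 0, 0, 0, 0, 0, 0, 0]'

```text
time: 18.43
tool_pos: [0.6714, -0.0305, 0.1163]
tool_rot: [0.0, 1.0, -0.001, -0.001]
contact_force: [-1.4, 0.1, -3.8]
gripper_width: 0.263
grasp_force: 59.6
```

Call:
move_arm --increments '[1, -1, 20, 0, 0, 0, 0, 28, 0, 0, 0, 0, 16, 0, 0, 0, 0, 8, 0, 0, 0, 0, 4, 0, 0, 0, 0, 2, 0, 0, 0, 0, 0, 0, 0, 0, 0, 0, 0, 0]'

```text
time: 19.1
tool_pos: [0.675, -0.0291, 0.0415]
tool_rot: [0.0, 1.0, -0.0, 0.001]
contact_force: [0.6, 0.1, -3.7]
gripper_width: 0.262
grasp_force: 59.6
```

Call:
move_arm --increments '[0, 0, 1, 0, 0, 0, 0, 1, 0, 0, 0, 0, 0.5, 0, 0, 0, 0, 0, 0, 0, 0, 0, 0, 0, 0]'

```text
time: 19.52
tool_pos: [0.674, -0.0286, 0.0373]
tool_rot: [0.0, 1.0, -0.0, 0.0]
contact_force: [0.3, -0.6, -3.7]
gripper_width: 0.257
grasp_force: 59.6
```

Call:
move_arm --increments '[0, 0, 1, 0, 0, 0, 0, 1, 0, 0, 0, 0, 0.5, 0, 0, 0, 0, 0, 0, 0, 0, 0, 0, 0, 0]'

```text
time: 19.93
tool_pos: [0.674, -0.0286, 0.035]
tool_rot: [-0.0, 1.0, -0.0, -0.0]
contact_force: [-1.7, -0.3, -1.4]
gripper_width: 0.261
grasp_force: 59.9
```

Call:
move_arm --increments '[0, 0, 0.5, 0, 0, 0, 0, 0, 0, 0.4, 0, 0, 0, 0, 0.6, 0, 0, 0, 0, 1, 0, 0, 0, 0, 1, 0, 0, 0, 0, 1, 0, 0, -10, 0, 1, 0, 0, -20, 0, 1]'

```text
time: 20.6
tool_pos: [0.6717, -0.0284, 0.0618]
tool_rot: [-0.0, 1.0, -0.0, -0.003]
contact_force: [-0.7, 0.2, -0.4]
gripper_width: 1.005
grasp_force: 0.0
```

Call:
move_arm --increments '[0, 0, -34, 0, 1, 0, 0, -34, 0, 1, -7.5, -18, 0, 0, 1, -14, -34, 0, 0, 1, -14, -34, 0, 0, 1, -14, -34, 0, 0, 1, -14, -34, 0, 0, 1, -14, -34, 0, 0, 1]'

```text
time: 21.27
tool_pos: [0.5959, 0.1608, 0.1334]
tool_rot: [-0.0, 1.0, -0.0, 0.001]
contact_force: [0.7, -0.0, -0.6]
gripper_width: 0.997
grasp_force: 0.0
```

Call:
move_arm --increments '[-14, -34, 0, 0, 1, -14, -34, 0, 0, 1, -14, -34, 0, 0, 1, -14, -34, 0, 0, 1, -14, -34, 0, 0, 1, -14, -34, 0, 0, 1, -7, -18, 0, 0, 1, 0, 0, 0, 0, 1]'

```text
time: 21.93
tool_pos: [0.5038, 0.385, 0.1334]
tool_rot: [-0.001, 1.0, 0.002, 0.0]
contact_force: [0.0, -0.9, 0.7]
gripper_width: 1.002
grasp_force: 0.0
```

```bash
python3 - <<'E'
from h import *
t=Cam("top"); s=Cam("scene"); p=manip.state(); print(p["tool_pos"],p["gripper_width"],p["contact_force"])
a=zoom(t.im,300,90,100,130,4); b=zoom(s.im,220,180,100,130,4)
cv2.imwrite("pics/a5.png",np.hstack([a,b]))
E
```

```text
[0.50540056 0.38192172 0.13299355] 1.0031149392229597 [ 0.50143064 -0.12905812  0.35143935]
```

View pics/a5.png

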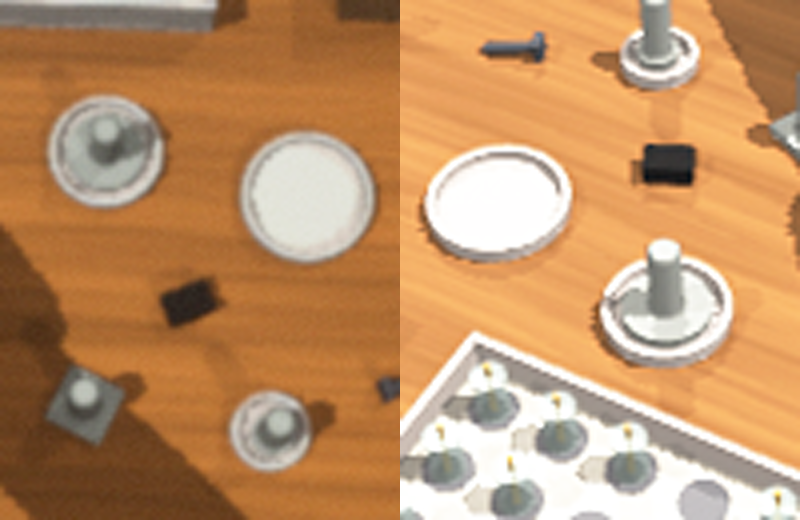

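L (top crop (105,150)) and S (270,430) both stand in their holders. Now XL.

Call:
move_arm --increments '[0, 0, 25, 0, 1, 0, 0, 32, 0, 1, 0, 0, 28, 0, 1, 0, 0, 13, 0, 1, 0, 0, 5, 0, 1, 0, 0, 0, 0, 1, 0, 0, 0, 0, 0, 0, 0, 0, 0, 0]'

```text
time: 22.7
tool_pos: [0.5073, 0.382, 0.0318]
tool_rot: [-0.001, 1.0, -0.0, 0.002]
contact_force: [0.1, -0.4, 1.3]
gripper_width: 0.752
grasp_force: 0.0
```

Call:
move_arm --increments '[0, 0, 0, 0, 0, 0, 0, 0, 0, 0, 0, 0, 0, 0, 0, 0, 0, 0, 0, 0, 0, 0, 0, 0, 0, 0, 0, 0, 0, 0, 0, 0, 0, 0, 0, 0, 0, 0, 0, 0]'

```text
time: 23.37
tool_pos: [0.5062, 0.3821, 0.0306]
tool_rot: [-0.001, 1.0, -0.0, 0.001]
contact_force: [-0.6, 0.6, 5.6]
gripper_width: 0.261
grasp_force: 59.3
```

Call:
move_arm --increments '[0, 0, -12, 0, 0, 0, 0, -24, 0, 0, 0, 0, -28, 0, 0, 0, 0, -18, 0, 0, 0, 0, -8, 0, 0, 0, 0, 0, 0, 0, 0, 0, 0, 0, 0]'

```text
time: 23.95
tool_pos: [0.5047, 0.3808, 0.118]
tool_rot: [0.001, 1.0, -0.0, -0.001]
contact_force: [-0.4, 0.2, -4.9]
gripper_width: 0.263
grasp_force: 59.5
```

Call:
move_arm --increments '[3.4, 14, 0, 0, 0, 6.7, 28, 0, 0, 0, 8.4, 35, 0, 0, 0, 8.4, 35, 0, 0, 0, 8.4, 35, 0, 0, 0, 8.4, 35, 0, 0, 0, 8.4, 35, 0, 0, 0, 8.4, 35, 0, 0, 0]'

```text
time: 24.62
tool_pos: [0.5643, 0.1268, 0.1166]
tool_rot: [0.0, 1.0, -0.0, -0.002]
contact_force: [0.4, 1.5, -5.4]
gripper_width: 0.262
grasp_force: 59.7
```

Call:
move_arm --increments '[8.4, 35, 0, 0, 0, 8.4, 35, 0, 0, 0, 8.4, 35, 0, 0, 0, 8.4, 35, 0, 0, 0, 8.4, 35, 0, 0, 0, 8.4, 35, 0, 0, 0, 8.4, 35, 0, 0, 0, 7.7, 32, 0, 0, 0]'

```text
time: 25.28
tool_pos: [0.6306, -0.15, 0.1163]
tool_rot: [-0.0, 1.0, -0.001, -0.002]
contact_force: [0.6, 0.8, -5.4]
gripper_width: 0.264
grasp_force: 59.7
```

Call:
move_arm --increments '[5.3, 22, 0, 0, 0, 2.6, 11, 0, 0, 0, 1.1, 4.6, 0, 0, 0, 0, 0, 0, 0, 0, 0, 0, 0, 0, 0, 0, 0, 0, 0, 0]'

```text
time: 25.78
tool_pos: [0.6409, -0.1837, 0.1186]
tool_rot: [-0.001, 1.0, 0.001, -0.001]
contact_force: [0.0, 0.9, -4.8]
gripper_width: 0.262
grasp_force: 59.8
```

Call:
move_arm --increments '[0, 1, 20, 0, 0, 0, 0, 28, 0, 0, 0, 0, 16, 0, 0, 0, 0, 9, 0, 0, 0, 0, 5, 0, 0, 0, 0, 2, 0, 0, 0, 0, 0, 0, 0, 0, 0, 0, 0, 0]'

```text
time: 26.45
tool_pos: [0.6425, -0.1864, 0.041]
tool_rot: [0.0, 1.0, 0.0, 0.001]
contact_force: [0.0, 0.1, -5.1]
gripper_width: 0.262
grasp_force: 59.8
```

Call:
move_arm --increments '[0, 0, 1, 0, 0, 0, 0, 1, 0, 0, 0, 0, 0.5, 0, 0, 0, 0, 0, 0, 0, 0, 0, 0, 0, 0]'

```text
time: 26.87
tool_pos: [0.6414, -0.1863, 0.0369]
tool_rot: [0.0, 1.0, -0.0, 0.0]
contact_force: [-0.9, -0.0, -5.0]
gripper_width: 0.263
grasp_force: 59.8
```

Call:
move_arm --increments '[0, 0, 1, 0, 0, 0, 0, 1, 0, 0, 0, 0, 0.5, 0, 0, 0, 0, 0.3, 0, 0, 0, 0, 0, 0, 0, 0, 0, 0, 0, 0]'

```text
time: 27.37
tool_pos: [0.6415, -0.1864, 0.0346]
tool_rot: [0.0, 1.0, -0.0, -0.0]
contact_force: [-3.3, 0.6, 1.0]
gripper_width: 0.26
grasp_force: 60.4
```

Contact. Release, rise and clear away for the final check.

Call:
move_arm --increments '[0, 0, 0, 0, 0.4, 0, 0, 0, 0, 0.6, 0, 0, 0, 0, 1, 0, 0, 0, 0, 1, 0, 0, 0, 0, 1, 0, 0, 0, 0, 1, 0, 0, -10, 0, 1, 0, 0, -20, 0, 1]'

```text
time: 28.03
tool_pos: [0.6392, -0.1854, 0.0615]
tool_rot: [-0.001, 1.0, -0.0, -0.003]
contact_force: [-0.6, 0.2, 0.7]
gripper_width: 1.004
grasp_force: 0.0
```

Call:
move_arm --increments '[0, 0, -34, 0, 1, 0, 0, -34, 0, 1, 0, 0, -34, 0, 1, -15, 30, -10, 0, 1, -20, 30, 0, 0, 1, -20, 30, 0, 0, 1, -20, 30, 0, 0, 1, -20, 30, 0, 0, 1]'

```text
time: 28.7
tool_pos: [0.5455, -0.3374, 0.1772]
tool_rot: [0.0, 1.0, 0.0, 0.001]
contact_force: [-0.5, -0.2, -0.1]
gripper_width: 0.999
grasp_force: 0.0
```

Call:
move_arm --increments '[-20, 30, 0, 0, 1, -20, 30, 0, 0, 1, -20, 30, 0, 0, 1, -10, 15, 0, 0, 1, 0, 0, 0, 0, 1, 0, 0, 0, 0, 1, 0, 0, 0, 0, 1, 0, 0, 0, 0, 1]'

```text
time: 29.37
tool_pos: [0.4771, -0.4402, 0.1763]
tool_rot: [-0.0, 1.0, 0.001, 0.0]
contact_force: [-0.3, 0.2, -0.1]
gripper_width: 0.997
grasp_force: 0.0
```

```bash
python3 - <<'E'
from h import *
t=Cam("top"); s=Cam("scene"); p=manip.state(); print(p["tool_pos"],p["gripper_width"],p["contact_force"])
cv2.imwrite("pics/a6.png",np.hstack([zoom(t.im,180,100,300,170,1.6),zoom(s.im,180,120,300,170,1.0)[:,:300].repeat(1,0) if 0 else cv2.resize(s.im[110:330,190:480],(320,272))]))
E
```

```text
[ 0.4771893  -0.44010157  0.17608605] 1.001500498177385 [ 0.167442    0.14963402 -0.11051277]
```

View pics/a6.png

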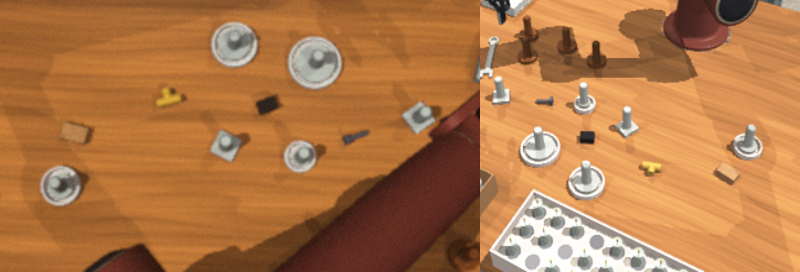

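All four round punches stand upright in their holders: top crop (235,43) L, (317,62) XL, (300,155) S and (60,185) M. The squares at (226,146) and (420,116) and the brown ones are untouched. Handing in.

```bash
python3 -c "
from plant import manip
print(manip.job_done())"
```

```text
the job is handed in; nothing more can be done
None
```

The four round-flanged punches stand upright in the holders of their own size, each set down gently, the square and brown ones were left untouched, and the job was handed in at about 29 s of the 112 s allowed.

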